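# Nest the dish, close the press jig, pin it and keep it pressed

### The job

Nest the loose aluminium dish upright into its twin that sits in the open clamp jig, then swing the jig's cover down over the pair. Next take the headed pin from its stand, put it through the hole in the cover into the block below and push it fully home against the springy bed, so that the cover is pressed shut; finish while still gripping the pin by its knob and pressing down, without letting go. Leave the green can, the white jar and the orange-topped mould where they are.

Things in the scene. Friction and masses are not known exactly. Their poses are not given: they have to be found in the camera images.
- jig: aluminium clamp jig, fixed to the bench. Base plate 120 (its x) x 210 (its y) x 20 mm; origin at the centre of its underside, z up. In its middle a steel bed (50 mm wide) on a vertical spring, with a recess 36 mm wide for a dish. At y = -70 mm a block 40 x 40 mm, 76 mm tall, with a vertical hole. At y = +75 mm two posts (x = -51 and +51 mm, 92 mm tall) carry the cover's hinge
- jig_hole (a point): centre of the mouth of the pin hole (11 mm wide, 2 mm chamfer) in the top face of the jig's block, 76 mm above the bench; axes as the jig's
- bed_top (a point): centre of the floor of the bed's recess, on which the seated dish stands; 28 mm above the bench with the bed up, the bed yields downwards by up to 9 mm (about 4 N per mm)
- cover_hinge (a point): middle of the cover's hinge axis, which runs along the jig's x, 82 mm above the bench
- cover (a joint): angle of the cover (rad): 0 shut and level, pi/2 upright, up to 2.15, opening towards the jig's +y. Aluminium plate 80 mm wide (along the hinge), 8 mm thick, mid-plane through the hinge axis, reaching 165 mm from it; 0.35 kg; a stiff hinge holds it at any angle. On two nested dishes it rests 0.04 to 0.09 rad ajar; pressing it shut takes 8 to 15 N down at its hole, and let go it springs ajar
- cover_hole (a point): centre of the pin hole (12.5 mm wide) in the cover, at mid-thickness, 145 mm from the hinge; its z is the cover's normal, up when shut. With the cover shut it lies 6 mm above jig_hole, on the same axis, and the cover's top face is 86 mm above the bench
- seated_center (a point): aluminium dish already in the jig's bed: the point on its axis half-way up (18 mm above its underside). Same shape as the loose dish
- dish_center (a point): loose aluminium dish, standing upright on the bench: the point on its axis half-way up (18 mm above its underside). Conical, 36 mm tall, 32 mm wide at the foot and 58 mm at the rim (the top 3 mm of the rim are upright), wall 2.5 mm, solid bottom 12 mm thick, about 0.1 kg. Nested in its twin it stands 12 mm higher than the twin, its rim 12 mm above the twin's rim
- stand: black plastic pin stand 60 x 60 x 60 mm, fixed; origin at the centre of its underside; the pin stands in a vertical 12.5 mm hole in the middle
- pin_knob (a point): steel pin, upright in the stand: centre of its round knob (20 mm wide, 26 mm tall, to be gripped). Below it a flange 30 mm wide, 5 mm thick, its underside 18 mm below this point, resting on the stand; then the shank, 9 mm wide, 55 mm long with a tapered tip (tip 73 mm below this point). About 0.09 kg. Its z points from tip to knob
- pin_flange (a point): centre of the underside of the pin's flange; when the pin is home it lies on the top face of the cover
- solvent_center (a point): green solvent can, 60 mm wide, 130 mm tall; the point on its axis 65 mm up. To be left alone
- jar_center (a point): white jar, 56 mm wide, 100 mm tall; the point on its axis 50 mm up. To be left alone
- mould_center (a point): flat mould 90 x 160 x 28 mm of aluminium with an orange top; the point 14 mm up in its middle. To be left alone
- cover_foot (a point): tip of the round steel press foot, 18 mm wide, that stands out 31 mm from the cover's inner face, 75 mm from the hinge; it comes down on the inner floor of the upper dish

How it is judged:
By the outcome, as a careful person would: the job done as asked, in the order asked, and still so for the second after the job is handed in, while the arm keeps its last pose, push and grip.
It also fails if it takes over 72 s, if anything falls off the work surface, if the arm or the gripper's body presses on something with over 40 N, if the wrist force passes 120 N, or if a joint passes its speed limit or range.

### The arm

A 7-joint arm with a two-finger parallel gripper is mounted at the origin on the work surface. World frame = base frame: x ahead of the robot, y to its left, z up, the work surface at z = 0. Lengths are in m, angles in rad, forces in N, time in s.
With the tool pointing down it reaches from about 0.4 to 0.875 m from the base axis. Payload 6.5 kg.
Tool frame: the origin (TCP) lies between the finger pads; the fingertips stand 14 mm ahead of it and the grasp point (between the pads) lies 5 mm behind it; z points along the fingers, y is the line along which they close (so a half turn about z gives the same grasp; the last joint's range is limited). The gripper opens to 88 mm and grips with 3 to 60 N. Pads are 18 mm wide; open, the fingers measure 123 mm over their backs; the gripper's body (75 mm by 187 mm) begins 45 mm behind the grasp point.
Start: joints at [1.084, 0.536, -0.004, 1.538, 0.003, 1.067, -0.071], TCP at [0.266, -0.593, 0.253] pointing down, gripper open.
Joint ranges: [-2.7, 2.7], [-0.37, 2.16], [-1.27, 1.26], [0.24, 2.4], [-1.31, 4.45], [0.19, 1.91], [-2.76, 2.76]. Speed limits (rad/s): [2.39, 2.39, 3.14, 3.14, 3.14, 3.14, 3.14].

### API

Orientations are given as [roll, pitch, yaw] about the fixed x, y, z axes, in that order (R = Rz(yaw) Ry(pitch) Rx(roll)).
In Python, from rig import * gives the robot as it stands.
- The arm moves only by the shell command python3 -m creep 'ROWS' [OPENING] [FORCE]. ROWS is text: rows parted by semicolons, each of 4 numbers parted by spaces: the shift along the tool's x, y, z normalised to -1 to 1, where 1 is 100 mm, then the turn about the tool's z normalised to -1 to 1, where 1 is 2 pi rad. In form: tx ty tz yaw; .... A call has 1 to 20 rows; each row shifts and turns the commanded pose from where the row before left it, along the tool's axes as they then stand; what a row does not reach is not made up. A row lasts 1/10 s, in which the tool goes at most 50 mm and 8.59 degrees, less where a joint would pass 70% of its speed; a pose out of reach is approached as far as the arm can. A call with a number of a shift or a turn outside -1 to 1 is refused whole. A call with a gripper value outside its range is refused whole. OPENING is the opening, from 0 (shut) to 1 (fully open), set as the call begins (- or left out, the last holds). The fingers move at their own pace and stop on an object; FORCE is the grip in N (left out, the last holds). Time passes only in rows, so rows that do not move let the fingers close. It gives the time, the measured TCP pose, the force, the opening and the grip force at its end, in the units of the state.
- read_state(): the state, without advancing time (a new reading comes with each control period).
- capture(name): name is "scene" or "top" or "wrist"; returns the picture (384x512x3 uint8, red, green, blue); there is no depth.
- calibration(name): a dict with "fx", "fy", "cx", "cy" (pixels), "D" ([k1, k2, p1, p2, k3] as OpenCV has them; the pictures are not rectified), "R" (3x3) and "t" (3): a world point X has camera coordinates R X + t; the wrist camera has in their place "mount" (4x4, takes a point from camera to tool coordinates, whose origin is the TCP and whose axes are the flange's). Camera axes: x right, y down, z forward; pixel columns grow to the right and rows downward; lengths in m; the calibration is good to about 2 mm. A picture is of the moment at which its call begins: read the wrist's pose just before it. calibration takes no time and is no camera call.
- finish_job(): hands the job in; it is judged then, once.
Trained networks look in the newest picture that a camera, given by its name, has taken for a name from the list of things; names that differ only in an ending like _2 or _b are one class to them, and where a whole thing is asked for, a point or a joint stands for the part that bears it (a point fixed in the world has none). Each returns a list of dicts, best first, with "conf" (0 to 1); they miss things now and then, are a little off and sometimes report something else, mostly with a low value. They report only what shows in the picture. A call takes as long as a camera call.
- search_frame(camera, label): "box" ([left, top, right, bottom] in pixels, round what is visible of it).
- masks_of(camera, label): "region" (384x512 bool, what is visible of it) and "box" ([left, top, right, bottom] in pixels, round what is visible of it).
- place_of(camera, label): "xy" ([column, row] in pixels: a listed point, or the origin of a listed thing).
The state is a dict: "time_s": time; "qpos": joint angles; "joint_velocities": joint speeds; "effort": joint torques, N m; "tool_pos": TCP position; "eef_rot": TCP orientation; "wrist_force": force on the tool from outside, world axes, zero at the start; "moment": the same for the moment, N m; "opening": opening from 0.0 (shut) to 1.0 (fully open); "finger_force": force on a finger pad.
Only numpy, scipy, OpenCV 4.12 (cv2) and the standard library are available. Lean on these libraries where they do the work, as an engineer would, in place of code of your own. Each camera call takes 0.05 s, during which the arm holds its last target. There are 200 camera calls.

## Working session

There is one attempt and no reset: what is moved stays moved. The work goes in short steps, Python scripts to look and compute and a shell command to move; the robot and the scene stay as the last step left them, time stands still between calls to the robot, and variables do not carry over. Pictures are saved under pics/ and viewed, at most 12 in all, crops included, and the job is handed in when it is done.

```bash
ls; mkdir -p pics
cat > h.py <<'E'
from rig import *
import numpy as np, cv2
from scipy.spatial.transform import Rotation as Ro
def cam(n, st=None):
    c=calibration(n); K=np.array([[c["fx"],0,c["cx"]],[0,c["fy"],c["cy"]],[0,0,1]]); D=np.array(c["D"],float)
    if n=="wrist":
        st=st or read_state(); M=np.array(c["mount"]); R=Ro.from_euler('xyz',st["eef_rot"]).as_matrix()
        Rc=R@M[:3,:3]; o=R@M[:3,3]+np.array(st["tool_pos"]); return K,D,Rc.T,-Rc.T@o
    return K,D,np.array(c["R"]),np.array(c["t"])
def ray(C,xy):
    K,D,R,t=C; p=cv2.undistortPoints(np.array([[xy]],float),K,D)[0,0]
    d=R.T@np.array([p[0],p[1],1]); return -R.T@t, d/np.linalg.norm(d)
def tri(L):
    A=np.zeros((3,3));b=np.zeros(3)
    for o,d in L:
        P=np.eye(3)-np.outer(d,d);A+=P;b+=P@o
    x=np.linalg.solve(A,b); return x,[float(np.linalg.norm((np.eye(3)-np.outer(d,d))@(x-o)))*1000 for o,d in L]
def atz(r,z): o,d=r; return o+d*(z-o[2])/d[2]
def proj(C,X):
    K,D,R,t=C; return cv2.projectPoints(np.array(X,float).reshape(-1,1,3),cv2.Rodrigues(R)[0],t,K,D)[0][:,0]
def snap(n,f=None):
    st=read_state(); im=capture(n)
    if f: cv2.imwrite('pics/'+f,im[:,:,::-1])
    return cam(n,st),im
E
python3 - <<'E'
from h import *
np.set_printoptions(precision=4,suppress=True)
Cs={n:snap(n,n+'0.png')[0] for n in("scene","top")}
snap("wrist","wrist0.png")
a=[cv2.imread(f'pics/{n}0.png') for n in("scene","top")]
for l in ["jig","jig_hole","bed_top","cover_hinge","cover_hole","cover_foot","seated_center","dish_center","stand","pin_knob","pin_flange","solvent_center","jar_center","mould_center"]:
    L=[];s=""
    for n in Cs:
        r=place_of(n,l)
        for q in r[:2]: s+=f" {n}{np.round(q['xy'],1)} {q['conf']:.2f}"
        if r: L.append(ray(Cs[n],r[0]['xy']))
    if len(L)==2: x,e=tri(L); s+=f"  -> {x} err {np.round(e,1)}"
    print(l,s)
print(read_state())
E
```

```text
pics
jig  scene[263.9 191.3] 0.61 top[273.7 203.5] 0.88  -> [ 0.5866 -0.0295  0.0001] err [4.9 4.9]
jig_hole  scene[241.3 151.5] 0.80 top[304.1 201.4] 0.83  -> [ 0.5828 -0.0965  0.1004] err [1.5 1.5]
bed_top  scene[262.2 183. ] 0.46
cover_hinge  scene[286.8 192. ] 0.92 top[241.3 202.9] 0.96  -> [0.581  0.0396 0.069 ] err [0.5 0.5]
cover_hole  scene[315.5 171.4] 0.62 top[208.5 189.5] 0.97  -> [0.5847 0.0966 0.2229] err [3.9 3.9]
cover_foot  scene[287.1 170. ] 0.65 top[240.6 193.3] 0.90  -> [0.5878 0.037  0.1681] err [1.4 1.4]
seated_center  scene[263.5 177.3] 0.72 top[276.4 203.9] 0.75  -> [ 0.5803 -0.0355  0.051 ] err [4.2 4.2]
dish_center  scene[214.   94.2] 0.81 top[391.4 263.1] 0.72  -> [ 0.4554 -0.3104  0.0243] err [2.1 2.1]
stand  scene[419.6 233.6] 0.80 scene[261.5 180.4] 0.27 top[125.5 260. ] 0.73  -> [0.4429 0.3165 0.0133] err [3. 3.]
pin_knob  scene[429.3 216.7] 0.64 top[115.  263.3] 0.54  -> [0.4379 0.3127 0.0883] err [0.9 0.9]
pin_flange  scene[425.3 222.2] 0.49 top[118.9 261.2] 0.54  -> [0.4418 0.3124 0.0667] err [1.6 1.6]
solvent_center  scene[147.4 142.8] 0.62 top[389.3 159.1] 0.85  -> [ 0.6924 -0.2982  0.0636] err [2.8 2.8]
jar_center  scene[363.2 304.6] 0.84 top[126.7 158.4] 0.79 top[255.4 125.1] 0.35  -> [0.6777 0.3116 0.0644] err [1.7 1.7]
mould_center  scene[221.3 255.2] 0.58 top[253.7 123.8] 0.85  -> [0.777  0.019  0.0305] err [0.2 0.2]
{'time_s': 1.55, 'qpos': array([ 1.0838,  0.5364, -0.0044,  1.5379,  0.0026,  1.0673, -0.0712]), 'joint_velocities': array([-0.0003, -0.0006, -0.    ,  0.0023,  0.0013, -0.001 , -0.0013]), 'effort': array([ -0.0003, -57.0888,   0.99  , -25.1915,  -0.0562,   0.0109,
         0.    ]), 'tool_pos': array([ 0.2655, -0.5933,  0.2527]), 'eef_rot': array([-3.1416,  0.    ,  0.4208]), 'wrist_force': array([0.3319, 0.1915, 0.3972]), 'moment': array([ 0.0152, -0.0184, -0.0192]), 'finger_force': 0.0, 'opening': 0.9965658722523741}
```

```bash
python3 -c "
import cv2,numpy as np
a=cv2.imread('pics/scene0.png')[60:330,120:470];b=cv2.imread('pics/top0.png')[90:360,80:430]
cv2.imwrite('pics/both0.png',cv2.resize(np.hstack([a,b]),(800,308),interpolation=cv2.INTER_CUBIC))"
```

```text
(no output)
```

View pics/both0.png

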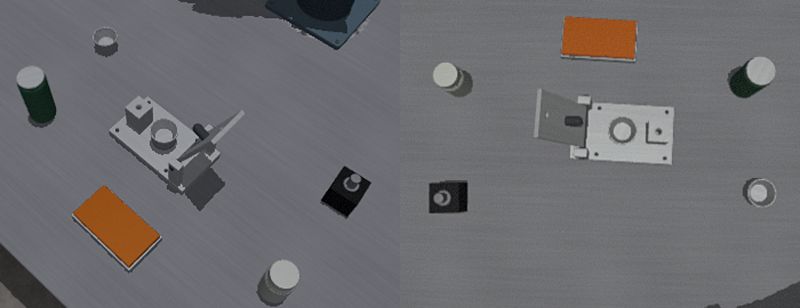

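Both views agree: the dish is at top px (391,263), the jig has its block toward −y, the cover is open toward +y, and the pin stands at lower left. I'll turn to yaw π/2 and go over the dish for a wrist view.

```bash
python3 -c "
from rig import *;c=calibration('wrist');print(c['mount'],c['fx'])"
python3 -m creep '0 0 0 .023;0 0 0 .023;0 0 0 .023;0 0 0 .023;0 0 0 .023;0 0 0 .023;0 0 0 .023;0 0 0 .022;.4 .25 0 0;.4 .25 0 0;.4 .25 0 0;.4 .25 0 0;.4 .25 0 0;.4 .25 0 0;.2 0 0 0;0 0 0 0;0 0 0 0' 1
```

```text
[[ 1.99773847e-03 -9.66153545e-01 -2.57959951e-01  6.53583084e-02]
 [ 9.99998004e-01  1.92040983e-03  5.51727935e-04 -1.12979525e-03]
 [-3.76650754e-05 -2.57960538e-01  9.66155453e-01 -1.31329083e-01]
 [ 0.00000000e+00  0.00000000e+00  0.00000000e+00  1.00000000e+00]] 322.31501234629656
time_s: 3.25
tool_pos: [0.3486, -0.8528, 0.2522]
eef_rot: [3.14, -0.004, -0.739]
wrist_force: [0.6, -0.7, 1.3]
opening: 1.0
finger_force: 0.0
```

```bash
python3 -m creep '-.25 -.41 0 0;-.25 -.41 0 0;-.25 -.41 0 0;-.25 -.41 0 0;-.25 -.41 0 0;-.25 -.41 0 0;-.25 -.41 0 0;-.25 -.41 0 0;-.25 -.41 0 0;-.25 -.41 0 0;-.25 -.41 0 0;-.25 -.41 0 0;0 0 0 -.023;0 0 0 -.023;0 0 0 -.023;0 0 0 -.023'
python3 -m creep '0 0 0 -.023;0 0 0 -.023;0 0 0 -.023;0 0 0 -.023;0 0 0 -.023;0 0 0 -.023;0 0 0 -.023;0 0 0 -.023;0 0 0 -.023;0 0 0 -.023;0 0 0 -.023;0 0 0 -.023;0 0 0 0;0 0 0 0'
cat > look.py <<'E'
from h import *
import sys
np.set_printoptions(precision=4,suppress=True)
# look.py picfile label:z ...
C,im=snap("wrist",sys.argv[1]); s=read_state(); print(s['time_s'],s['tool_pos'],s['eef_rot'])
for a in sys.argv[2:]:
    l,z=a.split(':')
    for q in place_of("wrist",l)[:2]: print(l,np.round(q['xy'],1),round(q['conf'],2),'at z',z,atz(ray(C,q['xy']),float(z)))
E
python3 look.py w1.png dish_center:.018
```

```text
time_s: 4.85
tool_pos: [0.4606, -0.324, 0.2584]
eef_rot: [3.132, -0.016, -0.154]
wrist_force: [-0.2, 0.2, 1.1]
opening: 1.002
finger_force: 0.0
time_s: 6.25
tool_pos: [0.4589, -0.3238, 0.2565]
eef_rot: [3.132, 0.01, 1.568]
wrist_force: [-0.4, -0.0, -0.4]
opening: 0.999
finger_force: 0.0
6.3 [ 0.4584 -0.3236  0.2558] [3.1331 0.0087 1.5686]
dish_center [262.8 151.8] 0.66 at z .018 [ 0.4651 -0.3144  0.018 ]
```

```bash
cat >> h.py <<'E'
def rim(label,z,r=.029):
    # far (outer) silhouette of the mask on plane z, robust circle fit
    C,im=snap("wrist"); m=masks_of("wrist",label)
    if not m: print('none'); return
    g=m[0]['region'].astype(np.uint8); cs=max(cv2.findContours(g,0,1)[0],key=cv2.contourArea)
    h=cv2.convexHull(cs)[:,0,:].astype(float)
    P=np.array([atz(ray(C,p),z)[:2] for p in cs[:,0,:].astype(float)])
    c=P.mean(0)
    from scipy.optimize import least_squares
    f=least_squares(lambda v:np.hypot(*(P-v[:2]).T)-v[2],[*c,r],loss='soft_l1',f_scale=.001)
    print(label,round(m[0]['conf'],2),'box',np.round(m[0]['box']),'circle',np.round(f.x,4),'rms mm',np.round(1e3*np.sqrt(np.mean(f.fun**2)),2)); return f.x
E
python3 - <<'E'
from h import *
rim('dish_center',.036)
E
python3 -m creep '-.4 0 0 0;-.4 0 0 0;0 0 0 0;0 0 0 0;0 0 0 0'
python3 - <<'E'
from h import *
rim('dish_center',.036); s=read_state();print(s['tool_pos'],s['eef_rot'])
snap('wrist','w2.png')
E
python3 look.py w2.png dish_center:.018
```

```text
dish_center 0.72 box [236. 130. 288. 182.] circle [ 0.4615 -0.3161  0.0282] rms mm 0.37
time_s: 6.95
tool_pos: [0.4574, -0.4016, 0.2538]
eef_rot: [3.138, 0.005, 1.572]
wrist_force: [0.3, 0.9, 0.3]
opening: 0.999
finger_force: 0.0
dish_center 0.78 box [237.  54. 292. 113.] circle [ 0.4612 -0.3164  0.0278] rms mm 0.44
[ 0.45747113 -0.40148657  0.25399771] [3.1373889  0.00514523 1.57297096]
7.15 [ 0.4573 -0.4019  0.2541] [3.1373 0.0055 1.5726]
dish_center [263.1  86.4] 0.89 at z .018 [ 0.462 -0.319  0.018]
```

View pics/w2.png

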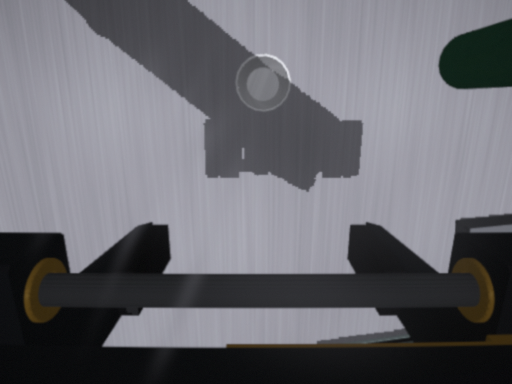

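The picture shows the dish rim centred near (264,82) on clear bench, with the can far off at right. The two views agree to 0.4 mm on the rim plane at 36 mm, so the height is right too. Going down.

```bash
python3 -m creep '.43 .02 -0 0;.43 .02 0 0;0 0 .4 0;0 0 .4 0;0 0 .4 0;0 0 .3 0;0 0 .15 0;0 0 0 0;0 0 0 0;0 0 0 0;0 0 0 0'
python3 -c "
from rig import *;s=read_state();print(s['tool_pos'],s['eef_rot'])"
```

```text
time_s: 8.3
tool_pos: [0.4625, -0.3184, 0.09]
eef_rot: [3.135, 0.007, 1.571]
wrist_force: [-0.4, -1.0, 0.3]
opening: 0.997
finger_force: 0.0
[ 0.46247562 -0.31843031  0.08996514] [3.13523916 0.00721413 1.57123808]
```

```bash
python3 -m creep '.02 -.01 .25 0;0 0 .24 0;0 0 0 0;0 0 0 0;0 0 0 0'
python3 -m creep '0 0 0 0;0 0 0 0;0 0 0 0;0 0 0 0;0 0 0 0;0 0 0 0;0 0 0 0' 0.3 25
python3 -c "
from rig import *;s=read_state();print(s['tool_pos'],s['eef_rot'],s['opening']*88)"
```

```text
time_s: 8.8
tool_pos: [0.4616, -0.3167, 0.0409]
eef_rot: [3.136, 0.007, 1.571]
wrist_force: [-0.0, 0.2, -0.2]
opening: 1.0
finger_force: 0.0
time_s: 9.5
tool_pos: [0.4611, -0.3162, 0.0397]
eef_rot: [3.137, 0.006, 1.571]
wrist_force: [0.4, 0.4, 4.5]
opening: 0.647
finger_force: 25.0
[ 0.46109105 -0.3162322   0.03972802] [3.13694143 0.0060559  1.57137008] 56.929053700372556
```

```bash
python3 -m creep '0 0 -.3 0;0 0 -.4 0;0 0 -.4 0;0 0 -.4 0;0 0 -.4 0;0 0 -.4 0;.33 .2 0 0;.33 .2 0 0;.33 .2 0 0;.33 .2 0 0;.33 .2 0 0;.33 .2 0 0;0 0 0 0;0 0 0 0;0 0 0 0;0 0 0 0;0 0 0 0'
python3 look.py w3.png jig_hole:.076 seated_center:.046 cover_hinge:.082 cover_hole:.22 jig:0
python3 - <<'E'
from h import *
rim('seated_center',.064)
E
```

```text
time_s: 11.2
tool_pos: [0.5792, -0.118, 0.2688]
eef_rot: [3.138, 0.006, 1.569]
wrist_force: [0.1, 0.0, -1.8]
opening: 0.641
finger_force: 25.0
11.25 [ 0.5793 -0.1178  0.2688] [3.1377 0.0061 1.5697]
jig_hole [253.8 156.5] 0.81 at z .076 [ 0.574  -0.1055  0.076 ]
seated_center [258.7  83.7] 0.63 at z .046 [ 0.5791 -0.0335  0.046 ]
seated_center 0.55 box [227.  52. 286. 117.] circle [ 0.5783 -0.0335  0.0281] rms mm 0.4
```

View pics/w3.png

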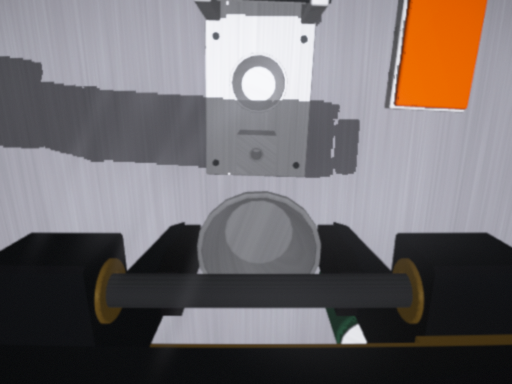

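The wrist view shows the twin's rim at (258,84), the block hole at (256,153), jig almost square to the tool, and the held dish at (260,245). I'll take a closer second view and check how the dish is held.

```bash
python3 -m creep '.38 0 .35 0;0 0 .35 0;0 0 0 0;0 0 0 0;0 0 0 0;0 0 0 0'
python3 look.py w4.png jig_hole:.076 seated_center:.046
python3 - <<'E'
from h import *
rim('seated_center',.064); s=read_state(); z=s['tool_pos'][2]-.005; print(z)
for q in masks_of('wrist','dish_center'): print(q['box'],q['conf'])
C=cam('wrist')
im=cv2.imread('pics/w4.png')
for zz,rr in((z,.029),(z-.024,.0)):
  T=np.array([s['tool_pos'][0]+0,s['tool_pos'][1],zz]); a=np.linspace(0,6.283,60)
  for p in proj(C,np.c_[T[0]+rr*np.cos(a),T[1]+rr*np.sin(a),0*a+zz]): cv2.circle(im,tuple(int(v) for v in p),1,(0,0,255),-1)
cv2.imwrite('pics/w4b.png',im)
E
```

```text
time_s: 12.2
tool_pos: [0.5811, -0.0813, 0.2015]
eef_rot: [3.134, 0.006, 1.57]
wrist_force: [-0.6, -0.5, -1.2]
opening: 0.644
finger_force: 25.0
12.25 [ 0.5809 -0.0811  0.2013] [3.1349 0.0063 1.5702]
seated_center [258.8 128. ] 0.94 at z .046 [ 0.5813 -0.0372  0.046 ]
seated_center 0.89 box [220.  90. 287. 162.] circle [ 0.5784 -0.0333  0.0278] rms mm 0.41
0.19523162909810698
[196.0, 191.1, 319.7, 271.4] 0.67
[198.2, 0.9, 324.8, 31.7] 0.52
```

View pics/w4b.png

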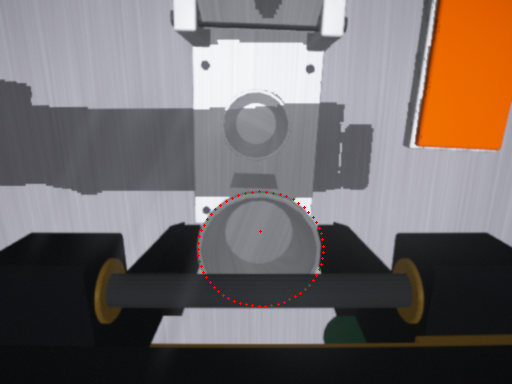

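```bash
python3 -m creep '.48 -.02 0 0;0 0 .4 0;0 0 .35 0;0 0 0 0;0 0 0 0;0 0 0 0;0 0 0 0'
python3 -c "
from rig import *;s=read_state();print(s['tool_pos'],s['eef_rot'])"
```

```text
time_s: 13.2
tool_pos: [0.5796, -0.0331, 0.1263]
eef_rot: [3.134, 0.006, 1.571]
wrist_force: [-0.9, 0.1, -1.7]
opening: 0.643
finger_force: 25.0
[ 0.57959607 -0.03308021  0.1263324 ] [3.13432184 0.00587247 1.57067326]
```

```bash
python3 -m creep '0 -.01 .15 0;0 0 .15 0;0 0 .1 0;0 0 .04 0;0 0 .02 0;0 0 0 0;0 0 0 0'
```

```text
time_s: 13.9
tool_pos: [0.5787, -0.0333, 0.0792]
eef_rot: [3.135, 0.006, 1.571]
wrist_force: [-0.4, -0.6, 8.1]
opening: 0.644
finger_force: 25.0
```

```bash
python3 -m creep '0 0 -.01 0;0 0 -.01 0;0 0 0 0;0 0 0 0'
python3 -m creep '0 0 0 0;0 0 0 0;0 0 0 0;0 0 0 0;0 0 -.15 0;0 0 -.3 0;0 0 -.4 0;-.4 0 -.2 0;-.2 0 0 0;0 0 0 0;0 0 0 0;0 0 0 0' .95
python3 look.py w5.png dish_center:.058 jig_hole:.076 cover_hinge:.082 cover_foot:.168
python3 - <<'E'
from h import *
rim('dish_center',.076);rim('seated_center',.076)
E
```

```text
time_s: 14.3
tool_pos: [0.5776, -0.0331, 0.0803]
eef_rot: [3.137, 0.006, 1.571]
wrist_force: [0.7, 0.2, 0.5]
opening: 0.644
finger_force: 25.0
time_s: 15.5
tool_pos: [0.5768, -0.0907, 0.1857]
eef_rot: [3.138, 0.005, 1.573]
wrist_force: [-0.2, 0.5, -1.0]
opening: 0.952
finger_force: 0.0
15.55 [ 0.5768 -0.0906  0.1856] [3.1383 0.0047 1.5735]
jig_hole [256.1 203.9] 0.79 at z .076 [ 0.5743 -0.1014  0.076 ]
dish_center 0.89 box [221.  72. 300. 154.] circle [ 0.5774 -0.0332  0.0284] rms mm 0.24
none
```

View pics/w5.png

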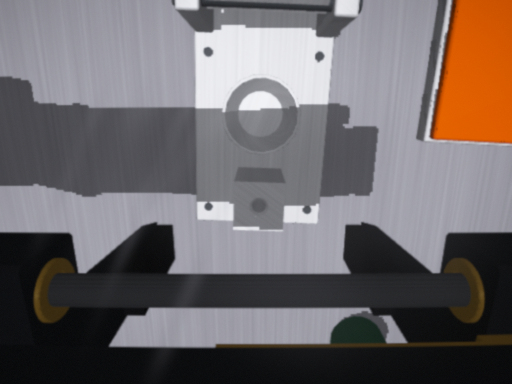

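Only one clean, level rim is visible at (261,114), centred on the bed, so the dish is nested. The block hole is at (259,205) and the jig yaw is about −0.04 rad. Next I rise over the cover, close the fingers and go behind it.

```bash
python3 -m creep '0 0 -.4 0;0 0 -.4 0;0 0 -.35 .0064;.4 0 0 0;.4 0 0 0;.4 0 0 0;.4 0 0 0;.4 0 0 0;.4 0 0 0;.16 0 0 0;0 0 0 0;0 0 0 0;0 0 0 0;0 0 0 0' 0 10
python3 - <<'E'
from h import *
s=read_state();print(s['tool_pos'],s['eef_rot'],s['opening'])
snap('scene','s6.png');snap('wrist','w6.png');snap('top','t6.png')
C={n:cam(n) for n in('scene','top')}
for l in('cover_hole','cover_hinge','cover_foot'):
    r={n:place_of(n,l) for n in C}
    print(l,[(n,np.round(v[0]['xy']),round(v[0]['conf'],2)) for n,v in r.items() if v])
    if all(r.values()): print(tri([ray(C[n],r[n][0]['xy']) for n in C]))
    # plane x=.583
    for n in C:
        if r[n]: o,d=ray(C[n],r[n][0]['xy']); print(n,o+d*(.583-o[0])/d[0])
E
```

```text
time_s: 17.35
tool_pos: [0.5871, 0.1617, 0.2994]
eef_rot: [3.137, 0.007, 1.528]
wrist_force: [0.3, -0.1, 0.0]
opening: 0.008
finger_force: 0.0
[0.5871342  0.16174056 0.29936668] [3.13712878 0.00651888 1.52806381] 0.008016462494990415
cover_hole [('scene', array([314., 171.]), 0.93), ('top', array([208., 189.]), 0.66)]
(array([0.58638766, 0.0963687 , 0.22610133]), [2.1458512280180924, 2.1458512280180746])
scene [0.583      0.0969903  0.22215976]
top [0.583      0.09017742 0.25631395]
cover_hinge [('scene', array([286., 190.]), 0.95), ('top', array([244., 200.]), 0.95)]
(array([0.58439264, 0.03669157, 0.08243652]), [2.6082704963241827, 2.6082704963242387])
scene [0.583      0.03889651 0.08239314]
top [0.583      0.03320524 0.10491693]
cover_foot [('scene', array([290., 170.]), 0.65), ('top', array([239., 195.]), 0.56)]
(array([0.58414105, 0.04034648, 0.16855167]), [2.3715808105057317, 2.371580810505758])
scene [0.583      0.04243532 0.16876016]
top [0.583      0.03714967 0.18624417]
```

View pics/s6.png

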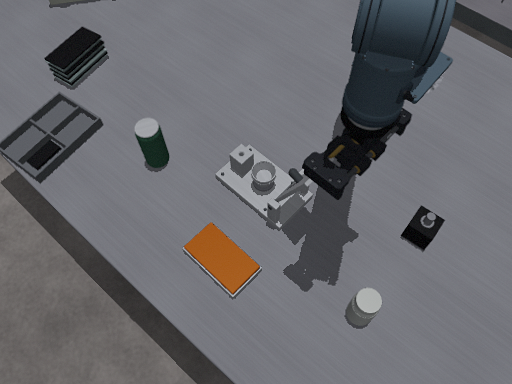

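The scene picture shows the gripper behind the cover's tip (px ~(310,180)), and the networks again put the cover at about 1.94 rad. I'll go down behind it and start the swing to upright.

```bash
python3 -m creep '0 0 .35 0;0 0 .35 0;0 0 0 0;-.2 0 0 0;-.2 0 0 0;-.1 0 0 0;-.12 0 0 0;-.12 0 0 0;-.12 0 0 0;0 0 0 0;0 0 0 0'
```

```text
time_s: 18.9
tool_pos: [0.5832, 0.0766, 0.2293]
eef_rot: [3.139, 0.007, 1.53]
wrist_force: [0.2, -0.0, -0.5]
opening: 0.007
finger_force: 0.0
```

```bash
python3 -m creep '-.11 0 0 0;-.11 0 0 0;-.12 0 .01 0;-.12 0 .02 0;-.12 0 .02 0;-.125 0 .026 0;-.12 0 .05 0;-.115 0 .063 0;-.115 0 .075 0;0 0 0 0'
python3 - <<'E'
from h import *
C=snap('scene','s7.png')[0];Ct=snap('top')[0]
for l in('cover_hole','cover_foot'):
    for n,c in(('scene',C),('top',Ct)):
        for q in place_of(n,l)[:1]:
            o,d=ray(c,q['xy']); print(l,n,np.round(q['xy']),q['conf'],o+d*(.58-o[0])/d[0])
E
```

```text
time_s: 19.9
tool_pos: [0.5785, -0.0309, 0.2024]
eef_rot: [3.14, 0.007, 1.528]
wrist_force: [-0.5, -0.0, -1.0]
opening: 0.003
finger_force: 0.0
cover_hole scene [287. 189.] 0.74 [0.58       0.03860724 0.07981412]
cover_foot scene [262. 162.] 0.88 [ 0.58       -0.03481609  0.11465425]
```

```bash
python3 -m creep '-.1 0 .08 0;-.093 0 .094 0;-.085 0 .107 0;-.075 0 .11 0;-.06 0 .118 0;-.048 0 .125 0;-.03 0 .1 0;-.02 0 .09 0;0 0 .04 0;0 0 0 0;0 0 0 0'
```

```text
time_s: 21.3
tool_pos: [0.5781, -0.079, 0.1181]
eef_rot: [3.137, 0.005, 1.532]
wrist_force: [0.1, -0.6, 0.9]
opening: 0.002
finger_force: 0.0
```

```bash
python3 -m creep '0 0 .03 0;0 0 .03 0;0 0 .02 0;0 0 0 0;0 0 0 0'; python3 -m creep '0 0 .02 0;0 0 .02 0;0 0 0 0;0 0 0 0'
```

```text
time_s: 21.8
tool_pos: [0.5778, -0.0794, 0.1098]
eef_rot: [3.138, 0.006, 1.531]
wrist_force: [-0.5, 0.1, -0.8]
opening: 0.006
finger_force: 0.0
time_s: 22.2
tool_pos: [0.578, -0.0798, 0.1062]
eef_rot: [3.137, 0.006, 1.531]
wrist_force: [-1.3, -0.4, 4.4]
opening: 0.004
finger_force: 2.2
```

Force has come up at about 0.05 rad, so the foot is on the dish. I'll rise, check the cover, and go to view the pin.

```bash
python3 -m creep '0 0 -.3 0;0 0 -.4 0;0 0 -.4 0;0 0 -.4 0;.38 -.19 0 0;.38 -.19 0 0;.38 -.19 0 0;.38 -.19 0 0;.38 -.19 0 0;.38 -.19 0 0;.38 -.19 0 0;.38 -.19 0 0;0 0 0 0;0 0 0 0;0 0 0 0;0 0 0 0' .6
python3 look.py w8.png pin_knob:.078 pin_flange:.06 stand:.0
python3 - <<'E'
from h import *
C=snap('scene','s8.png')[0];Ct=snap('top','t8.png')[0]
for l in('cover_hole',):
    L=[]
    for n,c in(('scene',C),('top',Ct)):
        for q in place_of(n,l)[:1]: L.append(ray(c,q['xy'])); print(l,n,np.round(q['xy']),q['conf'],atz(L[-1],.09))
    if len(L)==2: print(tri(L))
a=cv2.imread('pics/s8.png')[100:300,180:450];b=cv2.imread('pics/w8.png')
cv2.imwrite('pics/b8.png',np.hstack([cv2.resize(a,(400,300)),cv2.resize(b,(400,300))]))
E
```

```text
time_s: 23.8
tool_pos: [0.4382, 0.2297, 0.2534]
eef_rot: [3.137, 0.006, 1.528]
wrist_force: [-0.4, 0.3, -0.1]
opening: 0.598
finger_force: 0.0
23.85 [0.4381 0.2298 0.2534] [3.1374 0.0061 1.5286]
pin_knob [249.1  79.6] 0.73 at z .078 [0.4328 0.3158 0.078 ]
pin_flange [250.3  80.5] 0.62 at z .06 [0.4335 0.316  0.06  ]
stand [253.5  88.6] 0.9 at z .0 [0.4357 0.3105 0.    ]
cover_hole scene [239. 152.] 0.87 [ 0.58223691 -0.10400865  0.09      ]
cover_hole top [309. 202.] 0.97 [ 0.58454332 -0.10854586  0.09      ]
(array([ 0.58319654, -0.10649066,  0.08952094]), [2.5010194020287226, 2.5010194020285827])
```

View pics/b8.png

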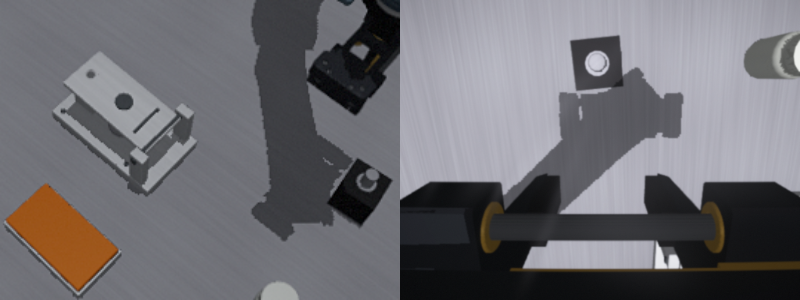

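The cover lies down over the dishes (left), with its hole clear. The pin knob stands mid-stand at wrist px (252,79). One nearer view to pin it down.

```bash
python3 -m creep '.15 -.03 .3 0;.15 0 .3 0;0 0 0 0;0 0 0 0;0 0 0 0'
python3 look.py w9.png pin_knob:.078 pin_flange:.06
python3 - <<'E'
from h import *
C,im=snap('wrist'); g=cv2.GaussianBlur(cv2.cvtColor(im,cv2.COLOR_RGB2GRAY),(3,3),0)
c=proj(C,[[.433,.316,.091]])[0]; print(c, read_state()['tool_pos'])
h=cv2.HoughCircles(g,cv2.HOUGH_GRADIENT,1,8,param1=100,param2=15,minRadius=10,maxRadius=35)
for q in h[0]:
    if np.hypot(*(q[:2]-c))<25: print(q,'at .091',atz(ray(C,q[:2]),.091), 'r mm', 1e3*np.linalg.norm(atz(ray(C,q[:2]+[q[2],0]),.091)-atz(ray(C,q[:2]),.091)))
x,y=c.astype(int); cv2.imwrite('pics/c9.png',cv2.resize(im[max(0,y-60):y+60,x-80:x+80,::-1],None,fx=4,fy=4,interpolation=cv2.INTER_CUBIC)); print(x-80,max(0,y-60))
E
```

```text
time_s: 24.7
tool_pos: [0.4368, 0.2606, 0.1946]
eef_rot: [3.136, 0.005, 1.53]
wrist_force: [0.3, 0.7, 0.2]
opening: 0.598
finger_force: 0.0
24.75 [0.4369 0.2606 0.1947] [3.1354 0.0048 1.53  ]
pin_knob [253.3 117.9] 0.81 at z .078 [0.4345 0.3157 0.078 ]
pin_flange [252.7 118.3] 0.92 at z .06 [0.4338 0.3145 0.06  ]
[250.98228192 118.51856152] [0.43658099 0.26064379 0.19435154]
[255.5 117.5  18.8] at .091 [0.43624739 0.31658514 0.091     ] r mm 13.398334204442675
[247.5 113.5  11. ] at .091 [0.43068528 0.31959107 0.091     ] r mm 7.811794747380938
[248.5 121.5  10.9] at .091 [0.43113464 0.31398177 0.091     ] r mm 7.788336306376787
170 58
```

View pics/c9.png

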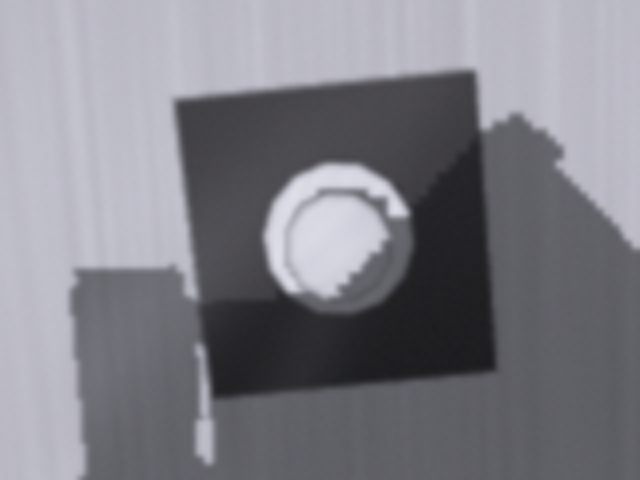

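The knob top is centred at about wrist px (254.5,118.7) and the flange at (254.8,117.8), so the pin is upright at about (0.4355, 0.3157).

```bash
python3 -m creep '.28 -.017 0 0;.275 -.017 0 0;0 0 .4 0;0 0 .4 0;0 0 .1 0;0 0 0 0;0 0 0 0;0 0 0 0'
python3 -c "
from rig import *;s=read_state();print(s['tool_pos'],s['eef_rot'])"
```

```text
time_s: 25.7
tool_pos: [0.4363, 0.3167, 0.105]
eef_rot: [3.135, 0.003, 1.531]
wrist_force: [-0.2, 0.6, 0.2]
opening: 0.598
finger_force: 0.0
[0.4362985 0.3167094 0.1049567] [3.1347136  0.00349629 1.5305832 ]
```

```bash
python3 -m creep '-.01 -.008 .15 0;0 0 .085 0;0 0 0 0;0 0 0 0;0 0 0 0'
python3 -m creep '0 0 0 0;0 0 0 0;0 0 0 0;0 0 0 0;0 0 0 0;0 0 0 0' 0.1 50
python3 -c "
from rig import *;s=read_state();print(s['tool_pos'],s['eef_rot'],s['opening']*88)"
```

```text
time_s: 26.2
tool_pos: [0.4347, 0.3152, 0.0802]
eef_rot: [3.137, 0.005, 1.531]
wrist_force: [-0.1, -0.8, -0.0]
opening: 0.599
finger_force: 0.0
time_s: 26.8
tool_pos: [0.4345, 0.3149, 0.0796]
eef_rot: [3.137, 0.006, 1.531]
wrist_force: [0.2, 0.1, 1.3]
opening: 0.214
finger_force: 50.0
[0.43448305 0.31486367 0.07959663] [3.1371272  0.00552504 1.53101135] 18.857076294235934
```

```bash
python3 -m creep '0 0 -.2 0;0 0 -.3 0;0 0 -.4 0;0 0 -.4 0;0 0 -.2 0;-.4 .133 0 0;-.4 .133 0 0;-.4 .133 0 0;-.4 .133 0 0;-.4 .133 0 0;-.4 .133 0 0;-.4 .133 0 0;-.4 .133 0 0;-.4 .133 0 0;-.4 .133 0 0;-.4 .133 0 0;-.4 .133 0 0;0 0 0 0;0 0 0 0;0 0 0 0'
python3 look.py w10.png cover_hole:.09 jig_hole:.076 pin_knob:.2 pin_flange:.2
python3 - <<'E'
from h import *
im=cv2.imread('pics/w10.png'); C=cam('wrist'); s=read_state(); print(s['tool_pos'],s['opening'])
c=proj(C,[[.5753,-.103,.09]])[0];print('pred',c)
tip=proj(C,[list(np.array(s['tool_pos'])+Ro.from_euler('xyz',s['eef_rot']).apply([0,0,z])) for z in(.0196,.0746)]);print('flange,tip pred',tip)
cv2.imwrite('pics/c10.png',cv2.resize(im[60:380,120:400],None,fx=1.85,fy=1.85,interpolation=cv2.INTER_CUBIC))
E
```

```text
time_s: 28.8
tool_pos: [0.5739, -0.1687, 0.2326]
eef_rot: [3.138, 0.005, 1.533]
wrist_force: [0.5, 0.9, -0.4]
opening: 0.215
finger_force: 50.0
28.85 [ 0.5739 -0.1684  0.2327] [3.1379 0.0046 1.5333]
cover_hole [261.6 104.4] 0.59 at z .09 [ 0.5781 -0.1042  0.09  ]
pin_flange [256.4 236.7] 0.68 at z .2 [ 0.5716 -0.1731  0.2   ]
[ 0.57414696 -0.16920847  0.23301883] 0.21103884149168387
pred [257.59910393 102.23071802]
flange,tip pred [[260.68562258 238.93073036]
 [260.15763507 205.36931555]]
```

View pics/c10.png

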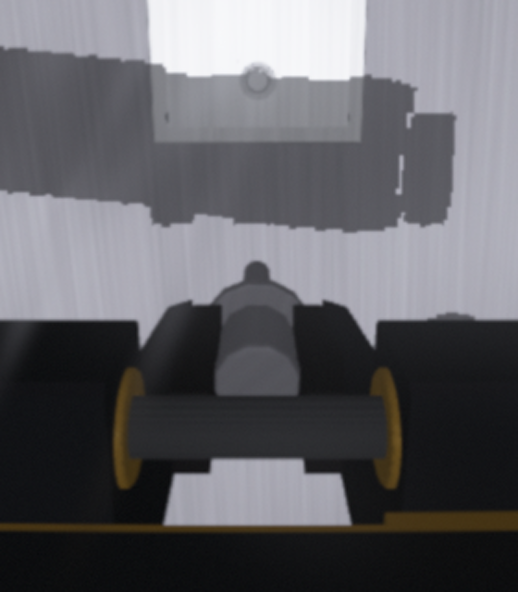

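Crop: the cover hole is at wrist px (259.5,102.7) and the pin tip at (259,206), about 1 px left of the prediction; the pin hangs straight. I'll hover over the hole and compare tip with hole from close by.

```bash
python3 -m creep '.22 0 0 0;.22 0 0 0;.215 0 0 0;0 0 .25 0;0 0 .23 0;0 0 0 0;0 0 0 0;0 0 0 0;0 0 0 0'
python3 - <<'E'
from h import *
C,im=snap('wrist','w11.png'); s=read_state(); print(s['time_s'],s['tool_pos'],s['eef_rot'])
tip=proj(C,[list(np.array(s['tool_pos'])+Ro.from_euler('xyz',s['eef_rot']).apply([0,0,z])) for z in(.0196,.0746)]);print('flange,tip pred',tip)
h=[[.5765,-.1035,.093]];c=proj(C,h)[0];print('hole pred',c)
for l in('cover_hole','pin_flange'):
    for q in place_of('wrist',l)[:1]: print(l,q)
x,y=c.astype(int)-[50,40]; print(x,y); cv2.imwrite('pics/c11.png',cv2.resize(im[y:y+80,x:x+100,::-1],None,fx=7,fy=7,interpolation=cv2.INTER_CUBIC))
E
```

```text
time_s: 29.95
tool_pos: [0.5777, -0.1052, 0.1858]
eef_rot: [3.135, 0.006, 1.531]
wrist_force: [0.3, 0.1, -1.6]
opening: 0.212
finger_force: 50.0
30.0 [ 0.57758288 -0.10522746  0.1856381 ] [3.13551582 0.0058177  1.53084548]
flange,tip pred [[260.36552477 238.78966571]
 [259.88963678 205.28767429]]
hole pred [257.42065681 194.66976908]
cover_hole {'xy': [257.9, 193.7], 'conf': 0.63}
pin_flange {'xy': [259.3, 235.4], 'conf': 0.64}
207 154
```

View pics/c11.png

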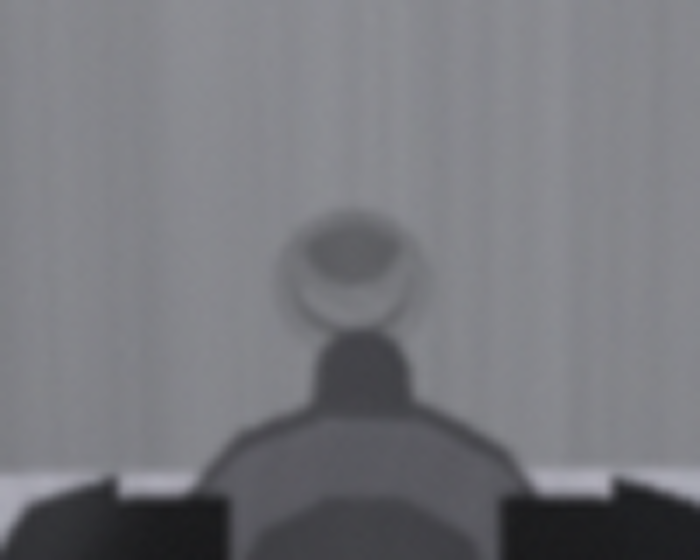

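The crop shows the hole centred at about (257.4,193.3) and the tip about 1.5 px right of it and about 2 mm short in y. Correct, then descend while watching force.

```bash
python3 -m creep '.022 -.007 0 0;0 0 .05 0;0 0 .05 0;0 0 .05 0;0 0 .05 0;0 0 0 0;0 0 0 0;0 0 0 0'
python3 -c "
from rig import *;s=read_state();print(s['tool_pos'],s['wrist_force'])"
```

```text
time_s: 30.9
tool_pos: [0.5766, -0.103, 0.1647]
eef_rot: [3.137, 0.006, 1.531]
wrist_force: [-0.1, 0.0, -0.3]
opening: 0.211
finger_force: 50.0
[ 0.57660956 -0.10298959  0.16468334] [-0.06734469  0.02954497 -0.26382233]
```

```bash
python3 -m creep '0 0 .04 0;0 0 .04 0;0 0 .04 0;0 0 .03 0;0 0 0 0;0 0 0 0'
python3 -m creep '0 0 .03 0;0 0 .03 0;0 0 .03 0;0 0 0 0;0 0 0 0'
```

```text
time_s: 31.5
tool_pos: [0.5765, -0.103, 0.1494]
eef_rot: [3.137, 0.006, 1.531]
wrist_force: [-0.1, -1.7, -0.7]
opening: 0.212
finger_force: 50.0
time_s: 32.0
tool_pos: [0.5764, -0.1031, 0.1404]
eef_rot: [3.138, 0.006, 1.531]
wrist_force: [0.2, 0.1, -0.6]
opening: 0.211
finger_force: 50.0
```

```bash
python3 -m creep '0 0 .05 0;0 0 .05 0;0 0 .05 0;0 0 .03 0;0 0 0 0;0 0 0 0'
python3 -m creep '0 0 .03 0;0 0 .03 0;0 0 .02 0;0 0 0 0;0 0 0 0'
```

```text
time_s: 32.6
tool_pos: [0.5765, -0.1032, 0.1224]
eef_rot: [3.138, 0.006, 1.531]
wrist_force: [-0.2, -1.0, -1.1]
opening: 0.212
finger_force: 50.0
time_s: 33.1
tool_pos: [0.5766, -0.1032, 0.1145]
eef_rot: [3.138, 0.006, 1.531]
wrist_force: [0.2, 0.3, -1.1]
opening: 0.213
finger_force: 50.0
```

```bash
python3 -m creep '0 0 .02 0;0 0 .02 0;0 0 0 0;0 0 0 0' - 60
python3 -m creep '0 0 .02 0;0 0 .02 0;0 0 0 0;0 0 0 0'
```

```text
time_s: 33.5
tool_pos: [0.5767, -0.1034, 0.1108]
eef_rot: [3.137, 0.006, 1.531]
wrist_force: [-2.1, 0.8, 4.9]
opening: 0.215
finger_force: 60.0
time_s: 33.9
tool_pos: [0.5767, -0.1035, 0.107]
eef_rot: [3.137, 0.006, 1.531]
wrist_force: [-3.1, -0.4, 7.8]
opening: 0.212
finger_force: 60.1
```

```bash
python3 -m creep '0 0 .01 0;0 0 .01 0;0 0 0 0;0 0 0 0'
python3 -m creep '0 0 .01 0;0 0 .01 0;0 0 0 0;0 0 0 0'
```

```text
time_s: 34.3
tool_pos: [0.5766, -0.1037, 0.1055]
eef_rot: [3.137, 0.006, 1.531]
wrist_force: [-5.1, -0.5, 12.4]
opening: 0.214
finger_force: 60.7
time_s: 34.7
tool_pos: [0.5767, -0.1038, 0.1053]
eef_rot: [3.137, 0.007, 1.53]
wrist_force: [-10.7, 0.4, 29.6]
opening: 0.208
finger_force: 62.6
```

```bash
python3 -m creep '0 -.01 0 0;0 0 0 0;0 0 0 0;0 0 0 0;0 0 0 0'
python3 - <<'E'
from h import *
s=read_state();print(s['tool_pos'],s['wrist_force'],s['opening'],s['finger_force'])
snap('scene','s12.png');snap('wrist','w12.png')
a=cv2.imread('pics/s12.png')[60:300,120:440];b=cv2.imread('pics/w12.png')
cv2.imwrite('pics/b12.png',np.hstack([cv2.resize(a,(400,300)),cv2.resize(b,(400,300))]))
E
```

```text
time_s: 35.2
tool_pos: [0.5767, -0.1037, 0.1054]
eef_rot: [3.135, 0.007, 1.531]
wrist_force: [-7.7, 0.3, 27.0]
opening: 0.211
finger_force: 62.3
[ 0.57667029 -0.10371308  0.10537792] [-7.70903678  0.25898862 27.03836489] 0.21088211494663223 62.33414730580989
```

View pics/b12.png

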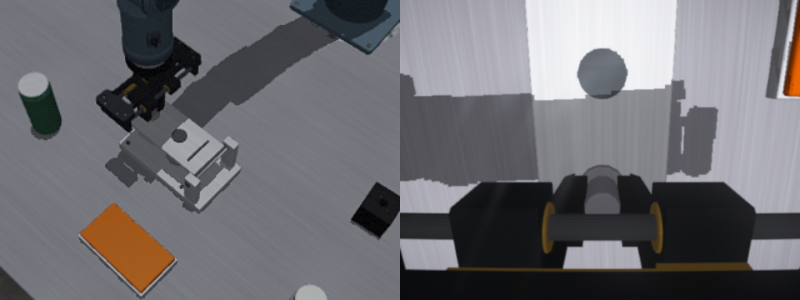

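The picture shows the cover level, the pin's flange on it and still gripped, the stand empty, and the can and mould untouched. The TCP stopped hard at 105.4 mm (predicted 105.6) with 27 N of downward press.

```bash
python3 -c "
from rig import *;print(finish_job())"
```

```text
the job is handed in; nothing more can be done
None
```

The dish is nested in its twin, the cover is shut over the pair, and the pin is fully home; I handed the job in at about 35 s, still gripping the knob and pressing down with about 27 N (no verdict was returned).

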